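# Find the unsupported corner of the press jig plate and shim it

## Task

One corner of the jig plate on the round press bed is badly supported: press down firmly on the plate's corners, one at a time, with a fingertip until you find the one that sinks, and leave it sunk. Then press the shim tab beside that corner down flat, which lifts the corner and brings the plate level, and leave the other three tabs up. Nothing is to be picked up or shifted, neither the plate nor the loose parts around it.

Things in the scene. Friction and masses are not known exactly. Their poses are not given: they have to be found in the camera images.
- plate: loose square metal jig plate, 140 x 140 x 6 mm, about 0.9 kg, lying level on four hidden corner feet. Origin: centre of its underside, 30 mm above the table; z up, x and y along its sides. A spigot (40 mm across, 40 mm high) stands on its centre. Three feet are solid. One, it cannot be seen which, gives way: at 3 to 4 N that corner sinks about 6 mm, stops solid, and stays sunk; pressing the opposite corner would tip it back
- bed: fixed round dark steel press bed, 270 mm across, under the plate; origin at the centre of its underside on the table, top 10 mm above the table. Four dowel pins (8 mm thick, tops 40 mm above the table), one at the middle of each side of the plate, keep the plate from sliding
- corner_a (a point): point on the top face of the plate's corner A, 36 mm above the table, 15 mm in from both edges: where to press that corner. Its shim is tab_a
- tab_a (a point): where to press the shim tab beside corner A: a steel strip 22 mm wide, 4 mm thick, hinged 6 mm outside the plate's edge, nose under the plate, tail sloping up and out square to that edge. Point on its top face 34 mm out from the hinge, 11 mm in from the tail's end; about 35 mm above the table when raised, 22 mm when flat; about 56 mm from corner_a
- shim_a (a joint): angle of the shim tab beside corner A: 0 to 0.06 rad at the start (tail up), 0.40 when flat (level, at its stop). Stiff hinge: it moves at about 6 to 7 N on the tail and stays where it is left. Pressed flat beside a sunk corner, its nose lifts that corner level again
- corner_b (a point): point on the top face of the plate's corner B, 36 mm above the table, 15 mm in from both edges: where to press that corner. Its shim is tab_b
- tab_b (a point): where to press the shim tab beside corner B: a steel strip 22 mm wide, 4 mm thick, hinged 6 mm outside the plate's edge, nose under the plate, tail sloping up and out square to that edge. Point on its top face 34 mm out from the hinge, 11 mm in from the tail's end; about 35 mm above the table when raised, 22 mm when flat; about 56 mm from corner_b
- shim_b (a joint): angle of the shim tab beside corner B: 0 to 0.06 rad at the start (tail up), 0.40 when flat (level, at its stop). Stiff hinge: it moves at about 6 to 7 N on the tail and stays where it is left. Pressed flat beside a sunk corner, its nose lifts that corner level again
- corner_c (a point): point on the top face of the plate's corner C, 36 mm above the table, 15 mm in from both edges: where to press that corner. Its shim is tab_c
- tab_c (a point): where to press the shim tab beside corner C: a steel strip 22 mm wide, 4 mm thick, hinged 6 mm outside the plate's edge, nose under the plate, tail sloping up and out square to that edge. Point on its top face 34 mm out from the hinge, 11 mm in from the tail's end; about 35 mm above the table when raised, 22 mm when flat; about 56 mm from corner_c
- shim_c (a joint): angle of the shim tab beside corner C: 0 to 0.06 rad at the start (tail up), 0.40 when flat (level, at its stop). Stiff hinge: it moves at about 6 to 7 N on the tail and stays where it is left. Pressed flat beside a sunk corner, its nose lifts that corner level again
- corner_d (a point): point on the top face of the plate's corner D, 36 mm above the table, 15 mm in from both edges: where to press that corner. Its shim is tab_d
- tab_d (a point): where to press the shim tab beside corner D: a steel strip 22 mm wide, 4 mm thick, hinged 6 mm outside the plate's edge, nose under the plate, tail sloping up and out square to that edge. Point on its top face 34 mm out from the hinge, 11 mm in from the tail's end; about 35 mm above the table when raised, 22 mm when flat; about 56 mm from corner_d
- shim_d (a joint): angle of the shim tab beside corner D: 0 to 0.06 rad at the start (tail up), 0.40 when flat (level, at its stop). Stiff hinge: it moves at about 6 to 7 N on the tail and stays where it is left. Pressed flat beside a sunk corner, its nose lifts that corner level again
- bushing: steel bushing, 48 mm across, 32 mm high, loose, standing on the table by the bed; origin at the underside; leave it alone
- socket: stepped steel press socket, thicker at the top, 42 mm across, 58 mm high, loose, standing on the table by the bed; origin at the underside; leave it alone
- offcut: bent sheet-steel offcut, 90 x 60 mm, 24 mm high, loose, standing on the table by the bed; origin at the underside; leave it alone
- drift: steel drift bar, about 145 mm long, 16 mm high, loose, standing on the table by the bed; origin at the underside; leave it alone
Not all that is in view belongs to the job. Of the things shaped like the plate, the metal one is meant.

How it is judged:
By the outcome, as a careful person would: the job done as asked, in the order asked, and still so for the second after the job is handed in, with the robot touching nothing.
It also fails if it takes over 58 s, if anything falls off the work surface, if the arm or the gripper's body presses on something with over 40 N, if the wrist force passes 120 N, or if a joint passes its speed limit or range.

## Robot

A 6-joint arm with a two-finger parallel gripper is mounted at the origin on the work surface. World frame = base frame: x ahead of the robot, y to its left, z up, the work surface at z = 0. Lengths are in mm, angles in rad, forces in N, time in s.
With the tool pointing down it reaches from about 275 to 1000 mm from the base axis. Payload 8.4 kg.
Tool frame: the origin (TCP) lies on the centre line of the jaws, within the pads' length; the fingertips stand 22 mm ahead of it and the grasp point (between the pads) lies 3 mm ahead of it; z points along the fingers, y is the direction in which the jaws open and shut (so a half turn about z gives the same grasp; the last joint's range is limited). The gripper opens to 85 mm and grips with 20 to 120 N. Pads are 22 mm wide; open, the fingers measure 114 mm over their backs; the gripper's body (76 mm by 85 mm) begins 54 mm behind the grasp point. The pads swing forward as they close: fully open they stand 13 mm farther back than shut.
Start: joints at [1.341, 0.353, 1.633, -0, 1.155, -0.002], TCP at [141.145, 608.856, 253.281] pointing down, gripper open.
Joint ranges: [-2.63, 2.63], [-0.92, 2.1], [0.06, 2.66], [-1.3, 4.44], [0, 2.69], [-3.02, 3.02]. Speed limits (rad/s): [2.22, 2.22, 2.79, 3.14, 3.14, 3.14].

## Interface

Orientations are given as a rotation vector (axis times angle).
In Python, from plant import ctrl, cams gives the robot as it stands.
- The arm moves only by the shell command python3 -m jog 'ROWS' [OPENING] [FORCE]. ROWS is JSON, a list of rows, each a list of 4 numbers: the shift along the tool's x, y, z in units of 30 mm (1.0 is 30 mm), then the turn about the tool's z in units of 5 degrees (1.0 is 5 degrees). In form: [[tx, ty, tz, yaw], ...]. A call has 1 to 12 rows; each row is the pose to reach, as a shift and turn from the pose measured when the call began, along the tool's axes at that moment; what a row does not reach only later rows make up. A row lasts 1/12 s, in which the tool goes at most 41.7 mm and 7.16 degrees, less where a joint would pass 70% of its speed; a pose out of reach is approached as far as the arm can. A call with a gripper value outside its range is refused whole. OPENING is the gripper's target within -1 to 1 (shut at 1, half-way at 0, fully open at -1), set as the call begins (- or left out, the last holds). The fingers move at their own pace and stop on an object; FORCE is the grip in N (left out, the last holds). Time passes only in rows, so rows that repeat a pose let the fingers close. It gives the time, the measured TCP pose, the force and the opening at its end, in the units of the state.
- ctrl.get_state(): the state, without advancing time (a new reading comes with each control period).
- cams.snapshot(name): name is "scene" or "top" or "wrist"; returns the picture (480x640x3 uint8, red, green, blue); there is no depth.
- cams.camera_params(name): a dict with "fx", "fy", "cx", "cy" (pixels), "world_from_camera" (4x4, takes a point from camera to world coordinates). Camera axes: x right, y down, z forward; pixel columns grow to the right and rows downward; lengths in mm; the calibration is good to about 2 mm. A picture is of the moment at which its call begins: read the wrist's pose just before it. camera_params takes no time and is no camera call; for the wrist camera it gives the pose at the moment of the call.
- ctrl.sign_off(): hands the job in, once; it reports no verdict.
The state is a dict: "time": time; "joint_pos": joint angles; "dq": joint speeds; "joint_efforts": joint torques, N m; "position": TCP position; "eef_rot": TCP orientation; "contact_force": force on the tool from outside, world axes, zero at the start; "ft_torque": the same for the moment, N m; "gripper_width": finger opening in mm.
Only numpy, scipy, OpenCV 4.12 (cv2) and the standard library are available. Lean on these libraries where they do the work, as an engineer would, in place of code of your own. Each camera call takes 0.05 s, during which the arm holds its last target.

## Working session

There is one attempt and no reset: what is moved stays moved. The work goes in short steps, Python scripts to look and compute and a shell command to move; the robot and the scene stay as the last step left them, time stands still between calls to the robot, and variables do not carry over. Pictures are saved under pics/ and viewed, and the job is handed in when it is done.

```bash
mkdir -p pics; ls; python3 - <<'E'
from plant import ctrl,cams
import cv2
for n in ["scene","top","wrist"]:
    p=cams.camera_params(n); print(n,{k:(v if k!="world_from_camera" else [[round(float(a),3) for a in r] for r in v]) for k,v in p.items()})
    cv2.imwrite(f"pics/{n}0.png",cams.snapshot(n)[:,:,::-1])
print(ctrl.get_state())
E
```

```text
pics
scene {'fx': 474.29760929955495, 'fy': 474.29760929955495, 'cx': 324.2221337104513, 'cy': 249.08340636838525, 'world_from_camera': [[-0.187, 0.582, -0.792, 1359.92], [0.982, 0.096, -0.162, 156.054], [-0.018, -0.808, -0.589, 650.075], [0.0, 0.0, 0.0, 1.0]]}
top {'fx': 585.9901758775999, 'fy': 585.9901758775999, 'cx': 310.22968627552194, 'cy': 237.83590381748863, 'world_from_camera': [[0.048, -0.979, 0.2, 317.416], [-0.999, -0.048, 0.008, -11.35], [0.002, -0.2, -0.98, 1330.203], [0.0, 0.0, 0.0, 1.0]]}
wrist {'fx': 398.3168356706784, 'fy': 398.3168356706784, 'cx': 318.5643123517357, 'cy': 243.43877127518797, 'world_from_camera': [[0.226, 0.931, 0.287, 67.575], [0.974, -0.215, -0.068, 624.961], [-0.001, 0.295, -0.956, 374.196], [0.0, 0.0, 0.0, 1.0]]}
{'time': 0.15, 'joint_pos': array([ 1.34061607e+00,  3.53500574e-01,  1.63393857e+00,  8.58759758e-07,
        1.15520550e+00, -2.38027921e-03]), 'dq': array([-0.00055139, -0.00295845, -0.00214405,  0.00038183,  0.00010875,
       -0.00065821]), 'joint_efforts': array([-1.20309363e-03, -6.05629706e+01, -3.42338705e+01, -1.40813722e-04,
        6.14046134e-03,  1.19267241e-05]), 'position': array([141.05949708, 608.53604899, 252.73752377]), 'eef_rot': array([-3.57040712e-01, -3.12111389e+00,  1.64109484e-03]), 'contact_force': array([-0.87343785,  0.32292041, -0.47376528]), 'ft_torque': array([ 0.00758426, -0.00236678,  0.01499246]), 'gripper_width': 85.72290760954492}
```

View pics/top0.png

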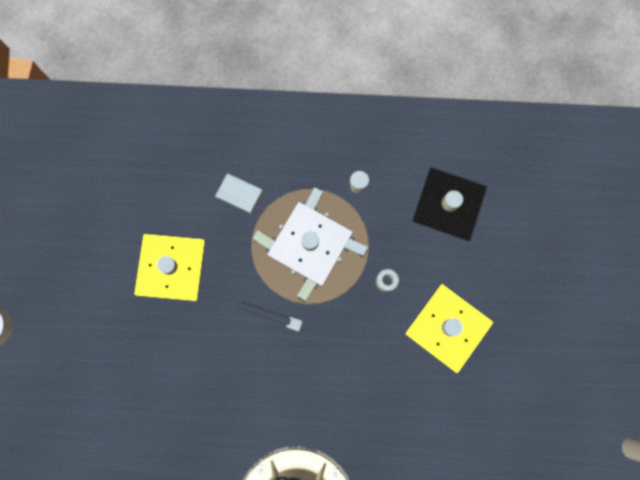

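View pics/scene0.png

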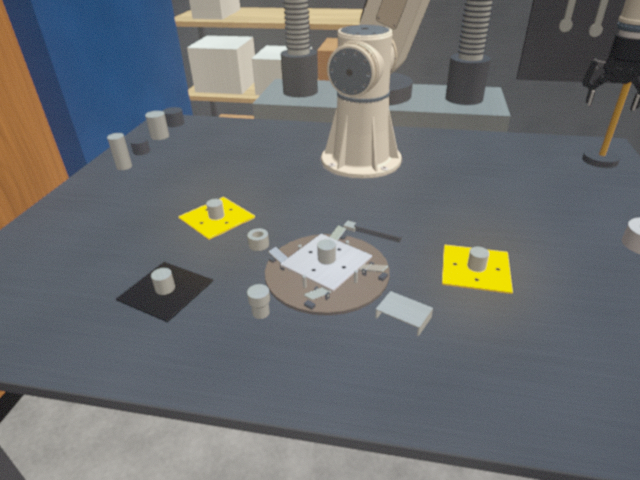

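View pics/wrist0.png

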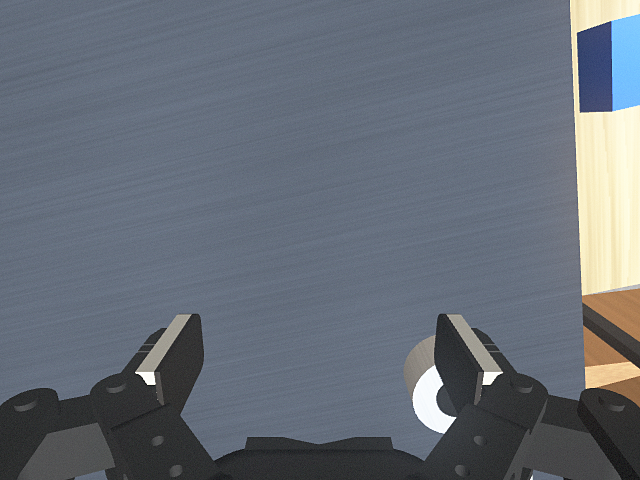

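```bash
cat > h.py <<'E'
import numpy as np,cv2
from plant import ctrl,cams
def px2w(n,u,v,z,P=None):
    p=P or cams.camera_params(n);T=np.array(p["world_from_camera"])
    d=T[:3,:3]@np.array([(u-p["cx"])/p["fx"],(v-p["cy"])/p["fy"],1]);o=T[:3,3]
    return o+d*(z-o[2])/d[2]
def w2px(n,X,P=None):
    p=P or cams.camera_params(n);T=np.array(p["world_from_camera"])
    c=T[:3,:3].T@(np.array(X,float)-T[:3,3])
    return np.array([p["fx"]*c[0]/c[2]+p["cx"],p["fy"]*c[1]/c[2]+p["cy"]])
E
python3 - <<'E'
import cv2
a=cv2.imread("pics/top0.png")[175:320,235:405]
cv2.imwrite("pics/top0c.png",cv2.resize(a,None,fx=4.5,fy=4,interpolation=cv2.INTER_CUBIC)[:, :])
a=cv2.imread("pics/scene0.png")[205:325,240:440]
cv2.imwrite("pics/scene0c.png",cv2.resize(a,None,fx=4,fy=4,interpolation=cv2.INTER_CUBIC))
E
```

```text
(no output)
```

View pics/top0c.png

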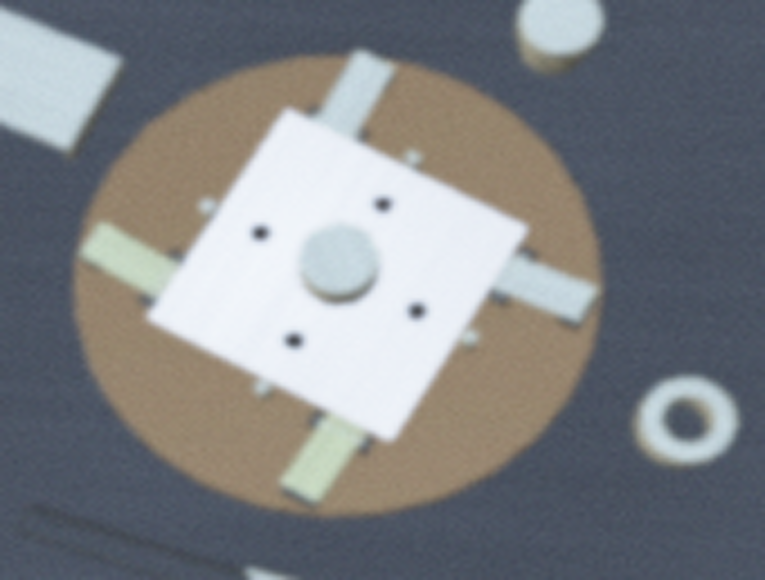

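View pics/scene0c.png

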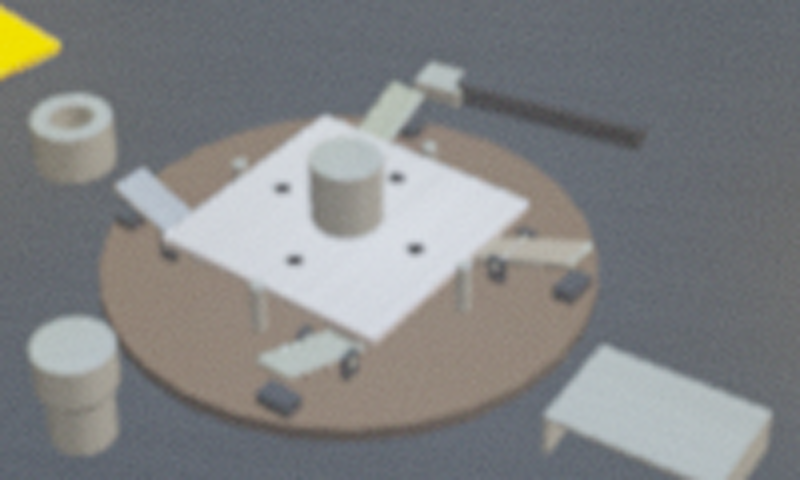

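```bash
python3 - <<'E'
from h import *
from scipy.optimize import least_squares
tc=np.array([(288,108),(527,230),(392,441),(148,319)],float)/[4.5,4]+[235-.4,175-.4]
sc=np.array([(373,340),(168,237),(325,115),(529,204)],float)/4+[240-.4,205-.4]
for n,c in(("top",tc),("scene",sc)):
    W=np.array([px2w(n,*q,36) for q in c]); print(n,W.round(1).tolist(),W.mean(0).round(1),np.linalg.norm(W-np.roll(W,1,0),axis=1).round(1))
    q=W-W.mean(0); print(np.degrees(np.arctan2(q[:,1],q[:,0])).round(1))
tt=[((372,60)),((588,308)),((300,496)),((90,240))]
for t in tt: print(px2w("top",t[0]/4.5+234.6,t[1]/4+174.6,39).round(1))
# other objects tops
for nm,u,v,z in (("socket",359,180,58),("bushing",388,280,32),("driftend",295,324,16),("spigot",310,241,76)): print(nm,px2w("top",u,v,z).round(0))
E
```

```text
top [[664.8, 29.6, 36.0], [599.5, -93.9, 36.0], [476.6, -31.5, 36.0], [539.3, 92.9, 36.0]] [570.1  -0.7  36. ] [140.5 139.7 137.8 139.3]
[  17.8  -72.5 -161.8  108.2]
scene [[664.7, 29.2, 36.0], [601.4, -91.9, 36.0], [475.5, -32.1, 36.0], [541.4, 92.6, 36.0]] [570.7  -0.6  36. ] [138.7 136.7 139.3 141.1]
[  17.6  -71.5 -161.7  107.5]
[694.4 -11.7  39. ]
[ 555.7 -125.6   39. ]
[443.7  12.1  39. ]
[582.5 124.4  39. ]
socket [ 716. -105.   58.]
bushing [ 495. -179.   32.]
driftend [389.  24.  16.]
spigot [566.  -1.  76.]
```

```bash
cat >> h.py <<'E'
from scipy.spatial.transform import Rotation as Ro
C=np.array([570.4,-0.6]);e1=np.radians(-27.3)
def rot(p,k): # k quarter turns clockwise
    c,s=np.cos(e1-k*np.pi/2),np.sin(e1-k*np.pi/2); return C+[c*p[0]-s*p[1],s*p[0]+c*p[1]]
COR=[rot((55,55),k) for k in range(4)]; TAB=[rot((108,45),k) for k in range(4)]
def go(x,y,z):
    s=ctrl.get_state();R=Ro.from_rotvec(s["eef_rot"]).as_matrix()
    d=R.T@(np.array([x,y,z])-s["position"]);return (d/30).round(2)
def st():
    s=ctrl.get_state();R=Ro.from_rotvec(s["eef_rot"]).as_matrix()
    print(round(s["time"],2),s["position"].round(1),"F",s["contact_force"].round(2),"w",round(s["gripper_width"],1),"yang",round(np.degrees(np.arctan2(R[1,1],R[0,1])),1),"z",R[:,2].round(3))
E
python3 - <<'E'
from h import *
print(np.round(COR,1),np.round(TAB,1))
print(px2w("scene",601,157,0),px2w("scene",637,235,30))
print(w2px("scene",ctrl.get_state()["position"]+[0,0,-22]))
st(); print(go(*COR[3],90))
E
```

```text
[[644.5  23. ]
 [594.  -74.7]
 [496.3 -24.2]
 [546.8  73.5]] [[ 687.   -10.1]
 [ 560.9 -117.2]
 [ 453.8    8.9]
 [ 579.9  116. ]]
[-128.14767622  731.91556121    0.        ] [358.11467276 674.60102854  30.        ]
[607.72309144 113.02215698]
0.15 [141.1 608.5 252.7] F [-0.87  0.32 -0.47] w 85.7 yang 76.9 z [-0.    -0.001 -1.   ]
[-17.2  -14.31   5.44]
```

```bash
python3 -m jog '[[-2,-1.7,0.5,0.5],[-17.2,-14.3,4,2.84],[-17.2,-14.3,4,2.84],[-17.2,-14.3,4,2.84],[-17.2,-14.3,4,2.84],[-17.2,-14.3,4,2.84],[-17.2,-14.3,4,2.84],[-17.2,-14.3,4,2.84],[-17.2,-14.3,4,2.84],[-17.2,-14.3,4,2.84],[-17.2,-14.3,4,2.84],[-17.2,-14.3,4,2.84]]' 1 20; python3 -c "
from h import *
st();print(go(*COR[3],90))"
```

```text
time: 1.15
position: [439.2, 214.8, 164.8]
eef_rot: [0.74, 3.053, -0.001]
contact_force: [0.9, 0.3, 0.9]
gripper_width: 0.0
1.15 [439.2 214.8 164.8] F [0.88 0.26 0.89] w 0.0 yang 62.8 z [-0.    -0.001 -1.   ]
[-5.34 -2.54  2.5 ]
```

```bash
python3 -m jog '[[-1.3,-0.6,0.6,0],[-2.5,-1.2,1.2,0],[-3.7,-1.8,1.7,0],[-4.8,-2.3,2,0],[-5.34,-2.54,2.3,0],[-5.34,-2.54,2.5,0],[-5.34,-2.54,2.5,0],[-5.34,-2.54,2.5,0]]'; python3 -c "
from h import *
st();print(go(*COR[3],90))
cv2.imwrite('pics/w1.png',cams.snapshot('wrist')[:,:,::-1])
for k in range(4): print(w2px('wrist',[*COR[k],36]).round(),w2px('wrist',[*TAB[k],35]).round())"
```

```text
time: 1.82
position: [545.9, 73.7, 89.4]
eef_rot: [-0.74, -3.051, 0.002]
contact_force: [0.0, -0.0, -0.2]
gripper_width: 0.2
1.82 [545.9  73.7  89.4] F [ 0.04 -0.04 -0.19] w 0.2 yang 62.7 z [-0.002 -0.001 -1.   ]
[-0.03  0.01 -0.02]
[319. 469.] [302. 538.]
[122. 469.] [ 25. 453.]
[ 89. 287.] [ 93. 175.]
[319. 288.] [428. 306.]
```

View pics/w1.png

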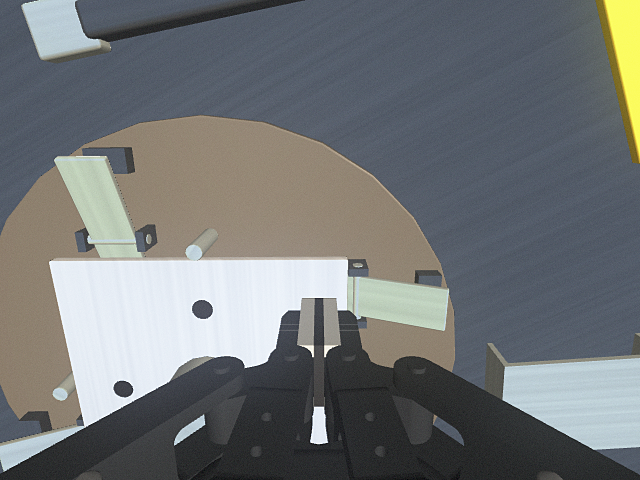

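```bash
python3 -m jog '[[0,0,0.25,0],[0,0,0.45,0],[0,0,0.5,0]]'; python3 -m jog '[[0,0,0.1,0],[0,0,0.2,0],[0,0,0.2,0]]';python3 -m jog '[[0,0,0.08,0],[0,0,0.16,0],[0,0,0.16,0]]'
```

```text
time: 2.12
position: [545.1, 75.0, 74.2]
eef_rot: [-0.737, -3.052, 0.002]
contact_force: [-0.1, -0.9, -0.2]
gripper_width: 0.1
time: 2.37
position: [544.6, 75.2, 67.6]
eef_rot: [-0.736, -3.052, 0.003]
contact_force: [-0.6, -0.3, 0.2]
gripper_width: 0.0
time: 2.62
position: [544.4, 75.1, 62.4]
eef_rot: [-0.736, -3.051, 0.003]
contact_force: [0.2, 0.0, 0.2]
gripper_width: 0.1
```

```bash
python3 -m jog '[[-0.05,-0.03,0.06,0],[-0.07,-0.03,0.1,0],[-0.07,-0.03,0.1,0]]'; python3 -m jog '[[0,0,0.03,0],[0,0,0.06,0],[0,0,0.06,0]]'
```

```text
time: 2.87
position: [545.9, 73.2, 59.1]
eef_rot: [-0.736, -3.051, 0.003]
contact_force: [-0.6, 1.0, -0.9]
gripper_width: -0.3
time: 3.12
position: [546.0, 73.1, 57.3]
eef_rot: [-0.736, -3.051, 0.003]
contact_force: [-0.0, -0.3, 1.3]
gripper_width: 0.2
```

```bash
python3 -m jog '[[0,0,0.03,0],[0,0,0.05,0],[0,0,0.05,0]]'; python3 -m jog '[[0,0,0.03,0],[0,0,0.05,0],[0,0,0.05,0]]'
```

```text
time: 3.37
position: [546.0, 73.2, 55.8]
eef_rot: [-0.736, -3.051, 0.003]
contact_force: [-0.2, -1.2, 2.4]
gripper_width: -0.1
time: 3.62
position: [546.0, 73.2, 54.3]
eef_rot: [-0.736, -3.051, 0.003]
contact_force: [-0.7, 0.3, 3.2]
gripper_width: 0.1
```

```bash
python3 -m jog '[[0,0,0.03,0],[0,0,0.05,0],[0,0,0.05,0]]'; python3 -m jog '[[0,0,0.03,0],[0,0,0.05,0],[0,0,0.05,0]]'; python3 -c "
from h import *
st()
cv2.imwrite('pics/w2.png',cams.snapshot('wrist')[:,:,::-1])
cv2.imwrite('pics/s2.png',cv2.resize(cams.snapshot('scene')[205:325,240:440,::-1],None,fx=4,fy=4,interpolation=cv2.INTER_CUBIC))"
```

```text
time: 3.87
position: [546.0, 73.3, 52.7]
eef_rot: [-0.737, -3.051, 0.003]
contact_force: [-1.3, 0.4, 2.3]
gripper_width: 0.2
time: 4.12
position: [546.0, 73.3, 51.6]
eef_rot: [-0.737, -3.051, 0.003]
contact_force: [-3.1, -0.2, 10.9]
gripper_width: 0.1
4.12 [546.   73.3  51.6] F [-3.07 -0.16 10.92] w 0.1 yang 62.9 z [-0.003 -0.001 -1.   ]
```

View pics/s2.png

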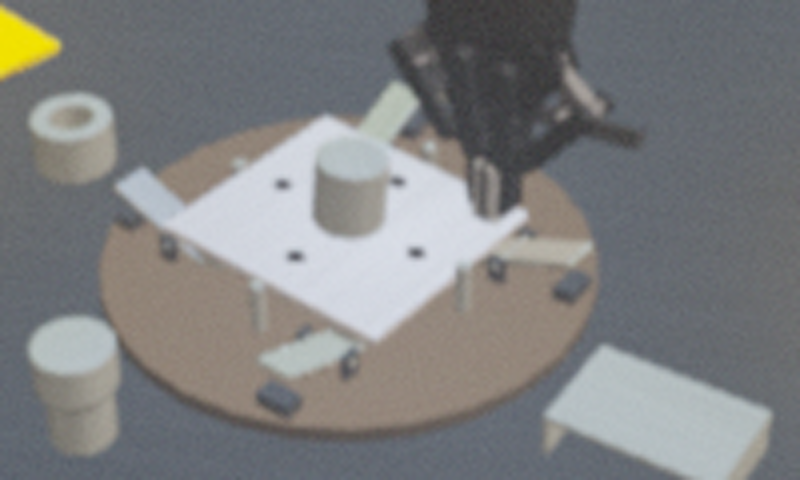

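View pics/w2.png

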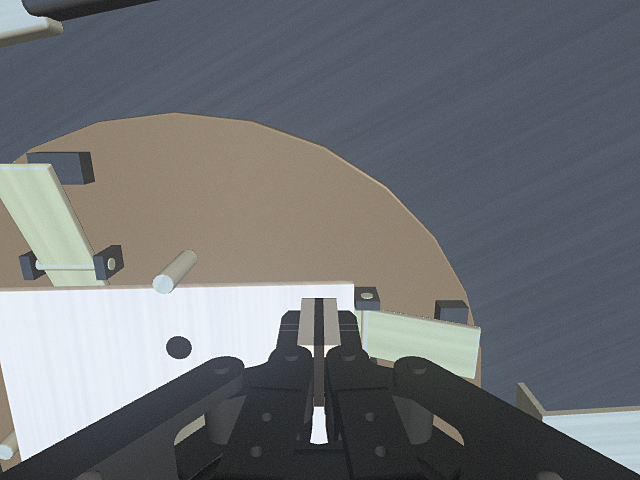

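The plate corner at (547,73) sank about 6 mm and then stopped solid at 11 N. The scene view agrees: that corner's pixel went from (529,204) to (529,212), and the opposite corner rose. I'll lift off and check that it stays sunk.

```bash
python3 -m jog '[[0,0,-0.1,0],[0,0,-0.3,0],[0,0,-0.7,0],[0,0,-1.2,0],[0,0,-1.2,0]]'; python3 -c "
from h import *
st();print(go(*TAB[3],75))
cv2.imwrite('pics/s3.png',cv2.resize(cams.snapshot('scene')[205:325,240:440,::-1],None,fx=4,fy=4,interpolation=cv2.INTER_CUBIC))"
```

```text
time: 4.63
position: [547.9, 73.5, 90.5]
eef_rot: [0.737, 3.053, -0.0]
contact_force: [1.0, 0.5, -0.7]
gripper_width: 0.1
4.63 [547.9  73.5  90.5] F [ 1.05  0.49 -0.67] w 0.1 yang 62.9 z [ 0.001 -0.    -1.   ]
[-0.3   1.75  0.52]
```

View pics/s3.png

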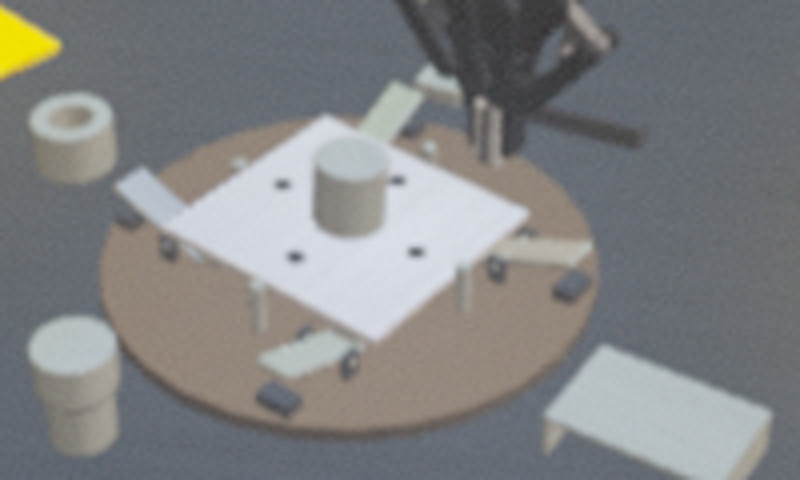

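```bash
python3 -m jog '[[-0.15,0.9,0,0],[-0.3,1.7,0,0],[-0.3,1.75,0.2,0],[-0.3,1.75,0.5,0],[-0.3,1.75,0.6,0],[-0.3,1.75,0.6,0]]'; python3 -c "
from h import *
st();print(go(*TAB[3],60))
cv2.imwrite('pics/w4.png',cams.snapshot('wrist')[:,:,::-1])"
```

```text
time: 5.18
position: [577.5, 115.3, 69.7]
eef_rot: [-0.737, -3.051, 0.003]
contact_force: [-0.9, -0.0, -0.3]
gripper_width: -0.2
5.18 [577.5 115.3  69.7] F [-0.89 -0.04 -0.32] w -0.2 yang 62.9 z [-0.003 -0.001 -1.   ]
[-0.06  0.06  0.32]
```

View pics/w4.png

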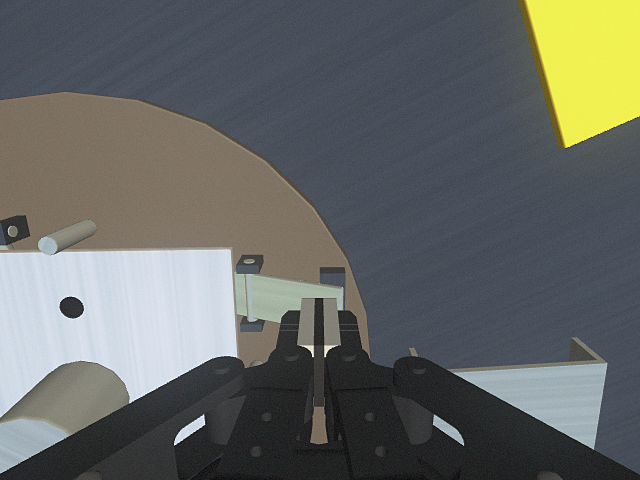

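```bash
python3 -m jog '[[-0.03,0.03,0.1,0],[-0.06,0.06,0.2,0],[-0.06,0.06,0.25,0],[-0.06,0.06,0.25,0]]'; python3 -m jog '[[0,0,0.06,0],[0,0,0.12,0],[0,0,0.12,0]]'; python3 -c "
from h import *
st();print(go(*TAB[3],50)); p=px2w('top',262,190,24);print(p,px2w('top',250,212,24))"
```

```text
time: 5.57
position: [580.2, 115.8, 62.5]
eef_rot: [-0.738, -3.051, 0.003]
contact_force: [-0.6, 0.3, 0.7]
gripper_width: 0.5
time: 5.82
position: [580.7, 116.1, 59.1]
eef_rot: [-0.738, -3.052, 0.002]
contact_force: [-0.3, 0.6, 2.9]
gripper_width: -0.1
5.82 [580.7 116.1  59.1] F [-0.27  0.64  2.91] w -0.1 yang 62.8 z [-0.002 -0.001 -1.   ]
[ 0.02 -0.01  0.3 ]
[691.57147191 115.99683693  24.        ] [637.91740791 140.11829806  24.        ]
```

```bash
python3 -m jog '[[0,0,0.06,0],[0,0,0.12,0],[0,0,0.12,0]]'; python3 -m jog '[[0,0,0.06,0],[0,0,0.12,0],[0,0,0.12,0]]'; python3 -m jog '[[0,0,0.06,0],[0,0,0.1,0],[0,0,0.1,0]]'
```

```text
time: 6.07
position: [581.3, 116.5, 55.8]
eef_rot: [-0.738, -3.053, 0.0]
contact_force: [0.3, 2.3, 2.9]
gripper_width: 0.1
time: 6.32
position: [581.7, 116.8, 52.5]
eef_rot: [0.738, 3.053, 0.001]
contact_force: [0.0, 1.5, 2.7]
gripper_width: 0.4
time: 6.57
position: [581.9, 117.1, 49.6]
eef_rot: [0.738, 3.053, 0.001]
contact_force: [0.9, 1.8, 3.8]
gripper_width: 0.2
```

```bash
python3 -m jog '[[0,0,0.06,0],[0,0,0.1,0],[0,0,0.1,0]]'; python3 -m jog '[[0,0,0.04,0],[0,0,0.08,0],[0,0,0.08,0]]'
```

```text
time: 6.82
position: [582.2, 117.5, 46.7]
eef_rot: [0.738, 3.052, 0.002]
contact_force: [0.2, 1.5, 2.8]
gripper_width: -0.2
time: 7.07
position: [582.3, 117.6, 44.4]
eef_rot: [0.738, 3.052, 0.003]
contact_force: [-0.2, 2.6, 4.5]
gripper_width: 0.1
```

```bash
python3 -m jog '[[0,0,0.04,0],[0,0,0.06,0],[0,0,0.06,0]]'
```

```text
time: 7.32
position: [582.4, 117.7, 43.6]
eef_rot: [0.738, 3.052, 0.003]
contact_force: [-3.7, 1.4, 15.5]
gripper_width: -0.1
```

```bash
python3 -m jog '[[0,0,-0.1,0],[0,0,-0.3,0],[0,0,-0.8,0],[0,0,-1.8,0],[0,0,-3,0],[0,1,-4,0],[0,2.3,-5,0],[0,3.6,-5.5,0],[0,4.8,-6,0],[0,5,-6,0],[0,5,-6,0]]'; python3 -c "
from h import *
st()
cv2.imwrite('pics/s5.png',cv2.resize(cams.snapshot('scene')[205:325,240:440,::-1],None,fx=4,fy=4,interpolation=cv2.INTER_CUBIC))
cv2.imwrite('pics/t5.png',cv2.resize(cams.snapshot('top')[160:340,205:405,::-1],None,fx=4,fy=3.3,interpolation=cv2.INTER_CUBIC))
cv2.imwrite('pics/w5.png',cams.snapshot('wrist')[:,:,::-1])"
```

```text
time: 8.23
position: [651.9, 253.5, 225.0]
eef_rot: [0.734, 3.051, 0.005]
contact_force: [-1.1, -0.2, 0.2]
gripper_width: -0.3
8.23 [651.9 253.5 225. ] F [-1.12 -0.16  0.18] w -0.3 yang 62.9 z [ 0.005  0.002 -1.   ]
```

View pics/s5.png

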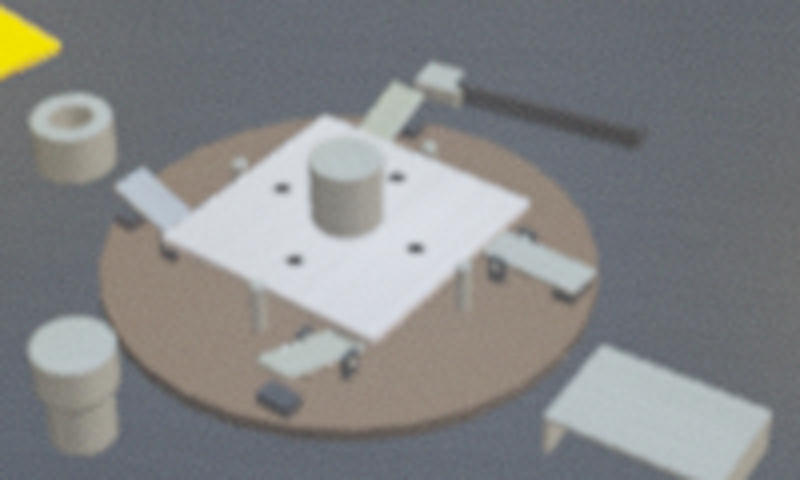

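View pics/t5.png

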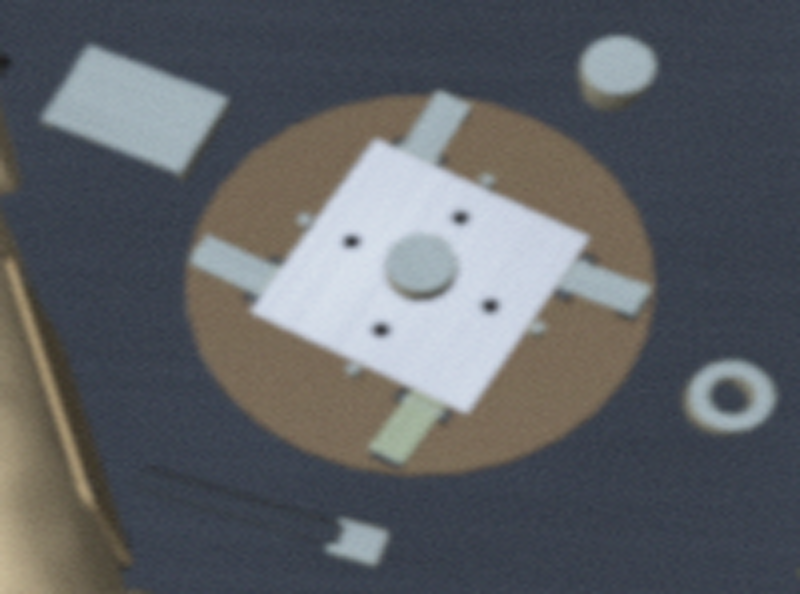

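View pics/w5.png

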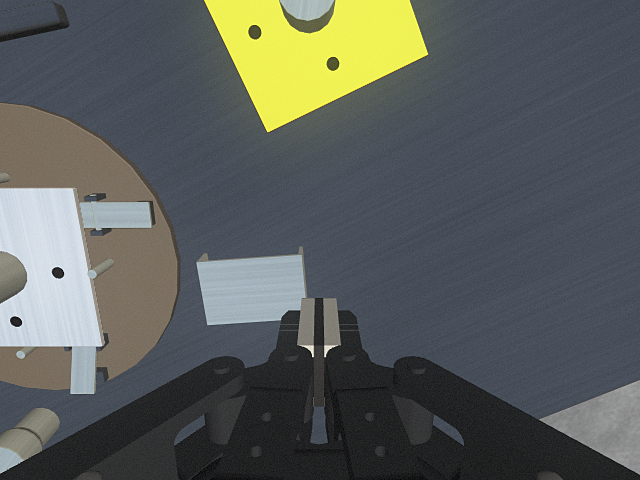

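The plate corners in the scene crop are back at (529,204) and (166,236), as at the start. The tab beside the sunk corner lies flat on its stop, and the other three are still up.

```bash
python3 -m jog '[[0,0,0,0],[0,0,0,0],[0,0,0,0]]'; python3 -c "
from h import *
a=cv2.imread('pics/scene0.png')[205:325,240:440].astype(int);b=cams.snapshot('scene')[205:325,240:440,::-1].astype(int)
d=cv2.GaussianBlur(abs(a-b).max(2).astype('uint8'),(3,3),0);ys,xs=np.where(d>25);print(len(xs),(xs.min()*4,xs.max()*4,ys.min()*4,ys.max()*4) if len(xs) else '')
st();print(ctrl.sign_off())"
```

```text
time: 8.63
position: [648.8, 248.4, 221.9]
eef_rot: [-0.74, -3.052, 0.002]
contact_force: [0.3, 0.2, -0.5]
gripper_width: 0.2
209 (np.int64(496), np.int64(592), np.int64(232), np.int64(292))
8.68 [649.  248.6 222.2] F [0.21 0.31 0.15] w -0.1 yang 62.8 z [-0.001 -0.001 -1.   ]
the job is handed in; nothing more can be done
None
```

The job is done and handed in at 8.7 s, and the checks I made all agreed.

- **Sunk corner:** The first corner I pressed, at about x 547, y 73 mm, was the weak one. It sank about 6 mm, stopped solid at about 11 N, and stayed down after I lifted off. I did not press the other three corners.
- **Shim tab:** I pressed the tab beside that corner down to its stop, to a final force of about 15 N. While moving, the tab read only about 3–4 N at the wrist, less than the stated 6–7 N. It still ended at its stop at about the right height, roughly 22 mm.
- **Last checks:** Comparing before and after pictures of the area around the bed, the only change is at the pressed tab. The plate's corners are back at their starting positions in the image, so it looks level. The other three tabs are still up, and the loose parts look unmoved. The arm is clear and touching nothing.

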